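# Lean the washed slide-drying board against the splash wall to drain

## Task

Clear the jar off the black foot mat and stand it upright, wholly on the round cork coaster; then take the blue slide-drying board from its sloping stand and lean it squarely against the white tiled wall to drain, black foot end down on the middle of the mat and tucked up behind the yellow kerb so that it cannot slide, top end resting on the wall, and let go. Set the board down gently: it must not knock the wall, the mat or its kerb hard (25 N is too much). Leave everything else on the bench where it stands, and do not tip the jar.

Things in the scene. Friction and masses are not known exactly. Their poses are not given: they have to be found in the camera images.
- board: flat blue plastic slide-drying board, 300 long x 58 wide x 10 mm thick, 0.15 to 0.35 kg (centre of mass at mid-length), with white lines on its upper face and a black foot end (last 20 mm). Origin: centre of its underside. x runs along its length towards the blue (upper, head) end, y across its width, z out of its upper, lined face. It starts lying on the sloping stand, head end raised 25 degrees, its two long edges free to be taken between the fingers.
- board_foot (a point): middle of the underside edge at the black foot end of the board (150 mm from the origin along -x of the board)
- board_top (a point): middle of the underside edge at the head end of the board (150 mm from the origin along +x of the board)
- cradle: fixed sloping aluminium stand on which the board starts: a 36 mm wide, 12 mm thick sloping bar on two 30 mm wide posts and a low blue base 50 mm wide, with a small lip at the board's foot end rising 6 mm above the bar. Origin: on the bench under the middle of the board, whose underside is there 100 mm above the bench. x points level towards the raised end.
- wall: fixed upright white-tiled splash wall, 420 long x 18 thick x 290 mm high, on the robot's right. Origin: foot of the middle of its tiled front face, at bench height. x runs along the wall, y points level out of the tiled face towards the mat, z up.
- mat: fixed foot mat in front of the wall: black rubber 120 (along the wall) x 100 x 3 mm thick, with a yellow kerb 120 long x 14 thick x 20 mm high along its side farther from the wall. Origin: at bench height under the middle of the kerb's inner face (the face that looks to the wall). Axes parallel to those of the wall: y away from the wall, so the mat lies at y = -100 to 0 mm and the kerb at y = 0 to 14 mm. The kerb's inner face is 140 to 170 mm from the tiled face.
- jar: amber jar with a white lid, 54 mm across the lid (52 mm body), 107 mm high, 0.2 to 0.3 kg, standing on the mat at the start. Origin: centre of its underside, z up.
- coaster: fixed round cork coaster, 100 mm across, 5 mm thick, on the bench. Origin: centre of its underside.
- beaker: glass beaker, 68 mm across, 90 mm high; leave alone. Origin: centre of its underside
- tipbox: orange box, 75 x 70 x 60 mm high; leave alone. Origin: centre of its underside
- washbottle: white bottle with a red cap, 64 mm across, 170 mm high, standing in front of the wall beside the mat; leave alone. Origin: centre of its underside
- slidebox: green box, 90 x 50 x 35 mm high; leave alone. Origin: centre of its underside
- reagent: small amber jar with a black cap, 50 mm across, 100 mm high; leave alone. Origin: centre of its underside
- dishes: stack of clear round dishes, 60 mm across, 43 mm high; leave alone. Origin: centre of its underside

How it is judged (in metres and radians):
On the way, in this order (a step that is already met when the one before it is completed fails the run):
1. the jar stands released on the coaster (horizontal distance between jar and coaster below 0.024 m and height (world z) of jar below 0.01 m and angle between jar's own z axis and vertical below 0.1 rad and linear speed of jar below 0.02 m/s and contact force between the fingers and jar below 0.05 N), for 0.2 s.
2. the board leans on the wall with its foot behind the kerb (y of board_foot in the frame of mat between -0.028 and 0 m and x of board_foot in the frame of mat between -0.03 and 0.03 m and height (world z) of board_foot below 0.01 m and y of board_top in the frame of wall below 0.008 m and contact force between board and wall above 0.05 N and angle between board's own x axis and vertical between 0.35 and 0.7 rad and angle between the y axis of board and the x axis of wall, either way round below 0.14 rad), for 0.2 s.
At the end, for the whole second after the job is handed in: Jar upright, released, within 24 mm of coaster centre. Board released, at rest: foot edge on the mat, at most 28 mm from the kerb and 30 mm from mid-mat; top edge touching the wall (8 mm); 20 to 40 deg from vertical, square within 8 deg (all of step 1 and all of step 2 and linear speed of board below 0.01 m/s and angular speed of board below 0.05 rad/s and contact force between the fingers and board below 0.05 N).
It fails at once if the board is knocked against the wall or mat with more than 25 N (contact force between board and wall above 25 N or contact force between board and mat above 25 N).
It fails at once if the jar is tipped over 30 degrees (angle between jar's own z axis and vertical above 0.52 rad).
It fails at once if a bystander is moved more than 30 mm or tipped (distance of any of beaker, tipbox, washbottle, slidebox, reagent, dishes from where it was at the start of the episode above 0.03 m or angle between any of beaker, tipbox, washbottle, slidebox, reagent, dishes's own z axis and vertical above 0.3 rad).
It also fails if it takes over 64 s, if anything falls off the work surface, if the arm or the gripper's body presses on something with over 40 N, if the wrist force passes 120 N, or if a joint passes its speed limit or range.

## Robot

A 7-joint arm with a two-finger parallel gripper is mounted at the origin on the work surface. World frame = base frame: x ahead of the robot, y to its left, z up, the work surface at z = 0. Lengths are in m, angles in degrees, forces in N, time in s.
With the tool pointing down it reaches from about 0.35 to 0.9 m from the base axis. Payload 7.2 kg.
Tool frame: the origin (TCP) lies between the finger pads; the fingertips stand 8 mm ahead of it and the grasp point (between the pads) lies 11 mm behind it (manip.tip_extent is the distance from the TCP to the fingertips, in m); z points along the fingers, y is the direction in which the jaws open and shut (so a half turn about z gives the same grasp; the last joint's range is limited). The gripper opens to 85 mm and grips with 20 to 120 N. Pads are 22 mm wide; open, the fingers measure 114 mm over their backs; the gripper's body (76 mm by 85 mm) begins 54 mm behind the grasp point. The pads swing forward as they close: fully open they stand 13 mm farther back than shut.
Start: joints at [70.233, 23.554, -0.728, 91.456, 0.321, 64.991, -4.71], TCP at [0.171, -0.601, 0.203] pointing down, gripper open.
Joint ranges: [-169.25, 169.25], [-16.82, 113.86], [-84.01, 82.57], [7.8, 145.47], [-59.2, 239.2], [7.22, 106.19], [-163.78, 163.78]. Speed limits (degrees/s): [136.94, 136.94, 172.46, 172.46, 180, 180, 180].

## Interface

Orientations are given as a 3x3 rotation matrix whose columns are the frame's x, y, z axes.
In Python, from workcell import manip, ungrasp, grasp, read_state, cams gives the robot as it stands. Calls block until the motion is done:
- manip.goto(position, orientation): joint-space move of the TCP to a pose.
- manip.servo_line(position, speed=0.15, frame=None): straight line of the TCP; frame=None keeps the orientation; speed is the mean speed in m/s.
- manip.set_joints(angles): joint-space move.
- ungrasp() and grasp(squeeze=None): open the fingers fully, or close them until they stop; squeeze is the grip in N (None keeps the last).
- manip.pause(seconds).
- manip.inverse_kinematics(position, orientation): joint angles nearest the present ones, or None.
- read_state(): the state.
- cams.grab_frame(name): name is "side" or "top" or "wrist"; returns a dict with "pixels" (400x640x3 uint8, red, green, blue), "fx", "fy", "cx", "cy" (pixels), "k1" (the pictures are not rectified: a ray, as slopes to the right and down, at radius r is drawn at 1 + k1 r^2 times it, then the intrinsics apply), "R" (3x3) and "t" (3): a world point X has camera coordinates R X + t; the wrist camera has in their place "T_tool_cam" (4x4, takes a point from camera to tool coordinates, whose origin is the TCP and whose axes are the flange's). Camera axes: x right, y down, z forward; pixel columns grow to the right and rows downward; lengths in m; the calibration is good to about 2 mm. A picture is of the moment at which its call begins: read the wrist's pose just before it. There is no depth.
A pose or a line that the arm cannot do raises manip.PlanningError and nothing moves.
- manip.sign_off(): hands the job in, once; it reports no verdict.
The state is a dict: "time_s": time; "joint_pos": joint angles; "joint_vel": joint speeds; "effort": joint torques, N m; "eef_pos": TCP position; "tcp_rot": TCP orientation; "ft_force": force on the tool from outside, world axes, zero at the start; "torque": the same for the moment, N m; "finger_gap": finger opening in m.
Only numpy, scipy, OpenCV 4.12 (cv2) and the standard library are available. Lean on these libraries where they do the work, as an engineer would, in place of code of your own. Each camera call takes 0.05 s, during which the arm holds its last target.

## Working session

There is one attempt and no reset: what is moved stays moved. The work goes in short steps, each a Python script; the robot and the scene stay as the last script left them, time stands still between calls to the robot, and variables do not carry over. Pictures are saved under pics/ and viewed, and the job is handed in when it is done.

```bash
ls; mkdir -p pics; python3 - <<'E'
from workcell import manip, ungrasp, grasp, read_state, cams
import cv2,numpy as np
s=read_state(); print(s['time_s'],s['eef_pos'],s['tcp_rot'],s['finger_gap'],s['ft_force'])
for n in ['side','top','wrist']:
    f=cams.grab_frame(n); cv2.imwrite(f'pics/{n}0.png',f['pixels'][:,:,::-1])
    print(n,{k:np.round(np.array(v),3).tolist() for k,v in f.items() if k!='pixels'})
E
```

```text
pics
0.0 [ 0.17062147 -0.60068253  0.20203085] [[ 9.61925232e-01  2.73312210e-01 -5.33217709e-04]
 [ 2.73312717e-01 -9.61923961e-01  1.56565592e-03]
 [-8.50020120e-05 -1.65177911e-03 -9.99998632e-01]] 0.08517478508526675 [-0.33968055  1.00461727 -0.13433901]
side {'fx': 415.861, 'fy': 415.861, 'cx': 323.495, 'cy': 198.478, 'k1': -0.111, 'R': [[-0.859, -0.512, -0.018], [-0.293, 0.52, -0.803], [0.42, -0.684, -0.596]], 't': [0.523, 0.245, 0.832]}
top {'fx': 471.84, 'fy': 471.84, 'cx': 315.706, 'cy': 199.07, 'k1': -0.006, 'R': [[0.002, -1.0, 0.011], [-0.991, -0.004, -0.131], [0.131, -0.011, -0.991]], 't': [0.033, 0.598, 1.111]}
wrist {'fx': 275.392, 'fy': 275.392, 'cx': 316.729, 'cy': 200.059, 'k1': -0.011, 'T_tool_cam': [[0.001, -0.945, -0.328, 0.084], [1.0, 0.001, 0.0, 0.0], [0.0, -0.328, 0.945, -0.171], [0.0, 0.0, 0.0, 1.0]]}
```

View pics/side0.png

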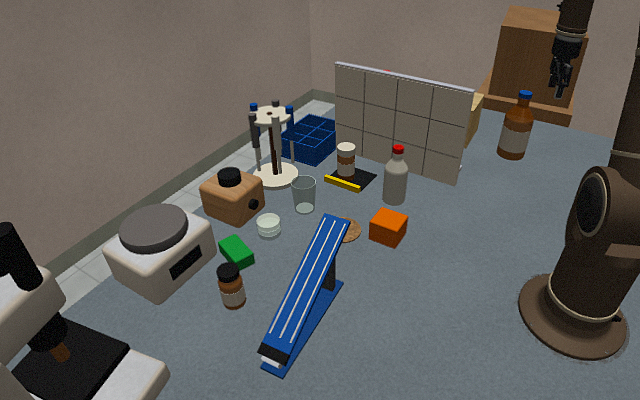

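View pics/top0.png

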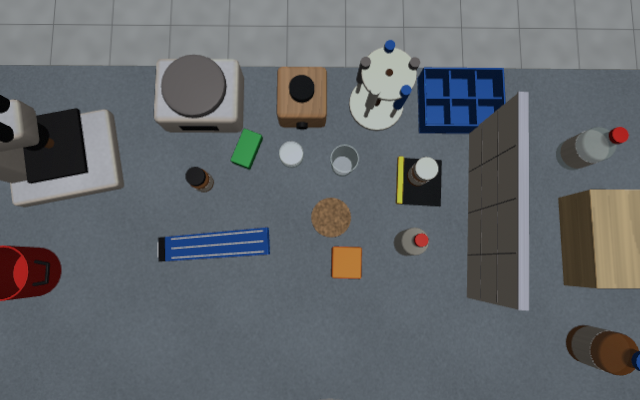

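View pics/wrist0.png

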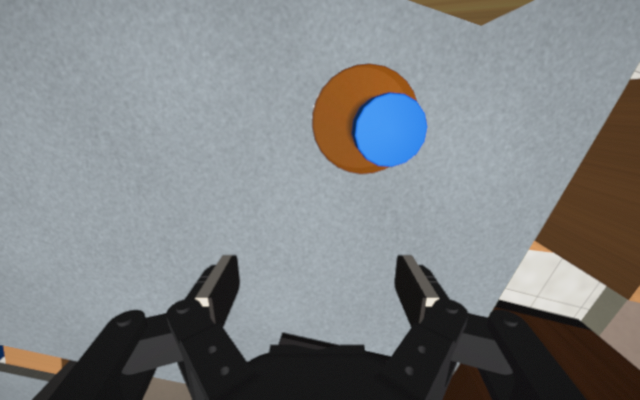

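The top view (camera up = world +x, left = +y) shows the jar lid near (427,169) and the kerb at (401,180). The coaster is at (332,217), and the board runs from its foot at (161,250) to its head at (269,241). The wall foot line is near column 468. Next I'll measure these.

```bash
cat > h.py <<'E'
from workcell import manip, ungrasp, grasp, read_state, cams
import cv2,numpy as np
np.set_printoptions(precision=4,suppress=True)
def pose(f,st=None):
    """cam->world Rcw, centre"""
    if 'R' in f:
        R=np.array(f['R']);return R.T,-R.T@np.array(f['t'])
    T=np.array(f['T_tool_cam']);Rt=np.array(st['tcp_rot'])
    return Rt@T[:3,:3],Rt@T[:3,3]+np.array(st['eef_pos'])
def rays(f,px,st=None):
    px=np.atleast_2d(np.asarray(px,float))
    d=np.stack([(px[:,0]-f['cx'])/f['fx'],(px[:,1]-f['cy'])/f['fy']],1);u=d.copy()
    for _ in range(20): u=d/(1+f['k1']*(u**2).sum(1,keepdims=True))
    Rc,c=pose(f,st)
    v=np.c_[u,np.ones(len(u))]@Rc.T
    return c,v
def cast(f,px,z,st=None):
    c,v=rays(f,px,st); z=np.broadcast_to(z,len(v)); return c+v*((z-c[2])/v[:,2])[:,None]
def proj(f,X,st=None):
    Rc,c=pose(f,st);q=(np.atleast_2d(X)-c)@Rc;u=q[:,:2]/q[:,2:]
    u=u*(1+f['k1']*(u**2).sum(1,keepdims=True))
    return u*[f['fx'],f['fy']]+[f['cx'],f['cy']]
def tri(f1,p1,f2,p2):
    c1,v1=rays(f1,p1);c2,v2=rays(f2,p2);v1=v1[0];v2=v2[0]
    s=np.linalg.lstsq(np.c_[v1,-v2],c2-c1,rcond=None)[0]
    a=c1+s[0]*v1;b=c2+s[1]*v2;return (a+b)/2,np.linalg.norm(a-b)
def hsv(f): return cv2.cvtColor(f['pixels'],cv2.COLOR_RGB2HSV)
def blob(f,lo,hi,roi):
    x0,y0,x1,y1=roi;m=cv2.inRange(hsv(f),np.array(lo),np.array(hi));k=np.zeros_like(m);k[y0:y1,x0:x1]=m[y0:y1,x0:x1]
    cs,_=cv2.findContours(k,cv2.RETR_EXTERNAL,cv2.CHAIN_APPROX_NONE)
    return max(cs,key=cv2.contourArea)[:,0,:].astype(np.float32),k
E
python3 - <<'E'
from h import *
f=cams.grab_frame('top'); h=hsv(f)
for n,p in dict(lid=(427,169),kerb=(401,180),mat=(420,195),cork=(332,217),board=(200,240),bench=(380,280),foot=(161,250),tile=(480,180),cap=(598,140)).items(): print(n,h[p[1],p[0]])
im=f['pixels'][:,:,::-1]
a=cv2.resize(im[90:310,370:540],None,fx=3.5,fy=2.7*0+2.7,interpolation=cv2.INTER_CUBIC)
cv2.imwrite('pics/a.png',cv2.resize(im[85:315,370:540],None,fx=2.6,fy=2.6,interpolation=cv2.INTER_CUBIC))
cv2.imwrite('pics/b.png',cv2.resize(im[210:280,145:375],None,fx=3.4,fy=3.4,interpolation=cv2.INTER_CUBIC))
g=cams.grab_frame('side');im=g['pixels'][:,:,::-1]
cv2.imwrite('pics/c.png',cv2.resize(im[50:250,290:490],None,fx=3,fy=3,interpolation=cv2.INTER_CUBIC))
E
```

```text
lid [ 75   8 188]
kerb [ 31 165 184]
mat [100  32  24]
cork [ 15 112 121]
board [109 207 127]
bench [106  35 110]
foot [120  24  21]
tile [20 33 70]
cap [ 86  14 132]
```

View pics/a.png

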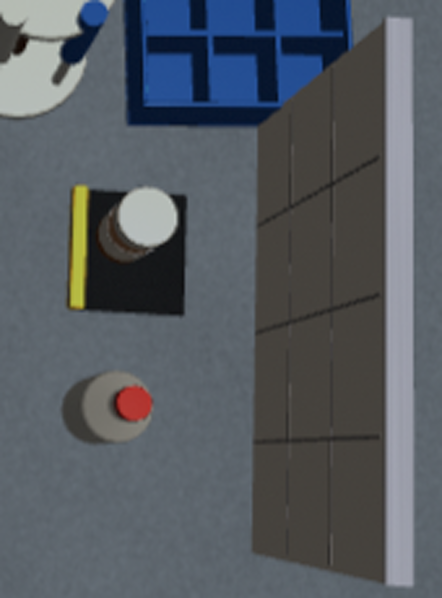

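View pics/b.png

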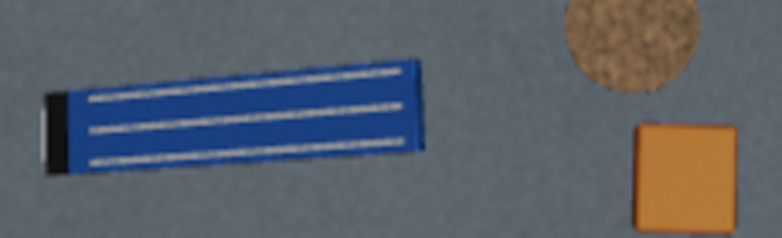

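View pics/c.png

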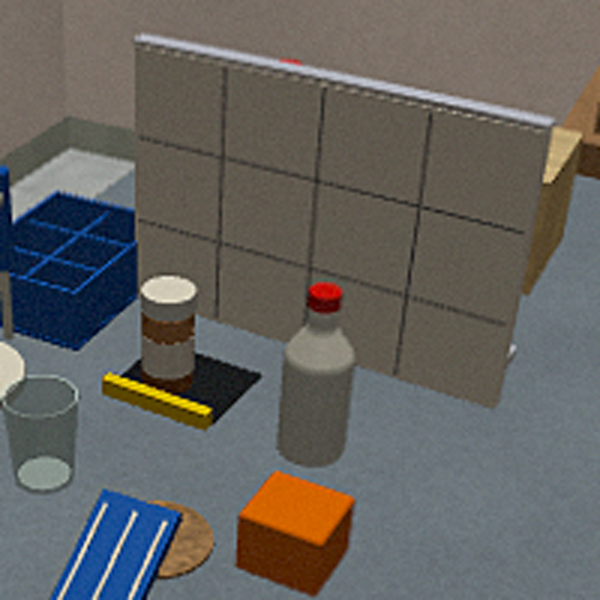

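```bash
python3 - <<'E'
from h import *
f=cams.grab_frame('top'); g=cams.grab_frame('side')
c,_=blob(f,(0,0,140),(180,40,255),(405,150,445,190)); (u,v),r=cv2.minEnclosingCircle(c)
print('lid px',u,v,r,cast(f,[(u,v)],.107), 'edge diam',np.ptp(cast(f,c,.107),axis=0))
c,_=blob(f,(8,60,60),(25,200,200),(305,190,358,245)); (u,v),r=cv2.minEnclosingCircle(c)
print('cork',u,v,r,cast(f,[(u,v)],.005),np.ptp(cast(f,c,.005),axis=0))
c,_=blob(f,(22,80,60),(40,255,255),(390,140,412,215)); P=cast(f,c,.02)
r=cv2.minAreaRect(P[:,:2].astype(np.float32)*1000);print('kerb',r,cv2.boxPoints(r))
w=lambda p,o=(370,85),s=2.6:(np.array(p)/s+o)
print('wall foot',cast(f,w([(258,128),(252,552)]),0),'top',cast(f,w([(388,18),(385,583)]),.29))
print('mat',cast(f,w([(187,195),(184,315)]),.003))
h=hsv(f)
# board: blue+black outline
c,m=blob(f,(100,150,60),(125,255,255),(150,220,280,270))
r=cv2.minAreaRect(c);print('board blue rect',r, cv2.boxPoints(r))
for y in (240,245,250): print(y,f['pixels'][y,150:172].sum(1))
for n,roi,lo,hi in [('tip',(325,240,370,285),(5,150,80),(20,255,255)),('slide',(225,120,270,175),(45,100,40),(80,255,255))]:
    c,_=blob(f,lo,hi,roi);print(n,cast(f,[c.mean(0)],.05))
for n,p,z in [('beaker',(344,160),.045),('dishes',(291,154),.043),('wash',(421,240),.17),('reag',(197,178),.1)]: print(n,cast(f,[p],z))
# side jar lid top
c,_=blob(g,(0,0,120),(180,50,255),(334,138,358,152)); print('side lid',c.mean(0),cast(g,[c.mean(0)],.1))
E
```

```text
lid px 426.5764465332031 167.76751708984375 11.247356414794922 [[ 0.6634 -0.2219  0.107 ]] edge diam [0.052  0.0492 0.    ]
cork 330.5540466308594 217.0270233154297 19.73920440673828 [[ 0.5575 -0.0032  0.005 ]] [0.0954 0.0976 0.    ]
kerb ((651.0745239257812, -176.0780792236328), (17.260173797607422, 119.80091857910156), 86.73662567138672) [[ 590.7799 -181.2843]
 [ 710.3866 -188.104 ]
 [ 711.3691 -170.8719]
 [ 591.7625 -164.0521]]
wall foot [[ 0.7734 -0.3617  0.    ]
 [ 0.3604 -0.3393  0.    ]] top [[ 0.7798 -0.3639  0.29  ]
 [ 0.3602 -0.3389  0.29  ]]
mat [[ 0.7046 -0.2879  0.003 ]
 [ 0.586  -0.281   0.003 ]]
board blue rect ((216.49557495117188, 243.93362426757812), (26.275012969970703, 104.9004898071289), 86.18592071533203) [[163.2876 234.3141]
 [267.9557 227.3363]
 [269.7036 253.5531]
 [165.0354 260.531 ]]
240 [293 290 288 287 290 292 296 272 154  53  56  54  58  54  82 187 217 215
 216 216 217 246]
245 [290 290 287 288 295 298 301 431 287  55  60  55  54  57  83 188 219 217
 215 218 218 217]
250 [290 293 302 301 299 296 296 430 287  56  55  52  55  55  43 182 217 216
 216 216 216 215]
tip [[ 0.4462 -0.0385  0.05  ]]
slide [[0.721  0.2043 0.05  ]]
beaker [[ 0.6943 -0.0347  0.045 ]]
dishes [[0.7092 0.0954 0.043 ]]
wash [[ 0.4934 -0.1896  0.17  ]]
reag [[0.6384 0.3101 0.1   ]]
side lid [345.975 146.075] [[ 0.6707 -0.2354  0.1   ]]
```

```bash
python3 - <<'E'
from h import *
f=cams.grab_frame('top'); g=cams.grab_frame('side')
p=f['pixels'].astype(int)
s=np.sin(np.radians(25));c=np.cos(np.radians(25))
m=((cv2.inRange(hsv(f),np.array((100,150,60)),np.array((125,255,255)))>0))
# long edges by column: fit lines
up=[];lo=[]
for x in range(175,260):
    ys=np.where(m[215:275,x])[0]+215; up.append((x,ys.min()-.5));lo.append((x,ys.max()+.5))
U=np.polyfit(*np.array(up).T,1);L=np.polyfit(*np.array(lo).T,1)
print(U,L, 'resid',np.std(np.polyval(U,np.arange(175,260))-np.array(up)[:,1]))
for xf in (158.5,):
  for xh in (267,269.5):
    z0=.1-.15*s+.01*c; z1=.1+.15*s+.01*c
    F=cast(f,[(xf,np.polyval(U,xf)),(xf,np.polyval(L,xf))],z0);H=cast(f,[(xh,np.polyval(U,xh)),(xh,np.polyval(L,xh))],z1)
    print('foot',F,'head',H);d=H.mean(0)-F.mean(0);print('w',np.linalg.norm(F[0]-F[1]),np.linalg.norm(H[0]-H[1]),'len',np.linalg.norm(d),'yaw',np.degrees(np.arctan2(d[1],d[0])),'mid upper',(F.mean(0)+H.mean(0))/2)
print(p[240,258:276])
im=g['pixels'][:,:,::-1];cv2.imwrite('pics/d.png',cv2.resize(im[200:385,240:380],None,fx=3.2,fy=3.2,interpolation=cv2.INTER_CUBIC))
E
```

```text
[ -0.0937 252.1135] [ -0.0662 271.4432] resid 0.28851135213035417
foot [[0.5039 0.4102 0.0457]
 [0.4477 0.4076 0.0457]] head [[0.5199 0.1397 0.1725]
 [0.4634 0.1388 0.1725]]
w 0.056247224880416835 0.05660317171324668 len 0.29836147952012954 yaw -86.63389206235256 mid upper [0.4837 0.2741 0.1091]
foot [[0.5039 0.4102 0.0457]
 [0.4477 0.4076 0.0457]] head [[0.5205 0.1344 0.1725]
 [0.4637 0.1336 0.1725]]
w 0.056247224880416835 0.056758225194714546 len 0.3031858712207322 yaw -86.60763199799747 mid upper [0.4839 0.2714 0.1091]
[[ 92 106 137]
 [ 92 106 137]
 [113 119 140]
 [118 122 141]
 [118 122 141]
 [ 64  83 128]
 [ 28  65 127]
 [ 25  63 127]
 [ 26  63 126]
 [ 23  56 112]
 [ 18  47  94]
 [ 47  63  87]
 [ 88  97 105]
 [ 94 103 110]
 [ 93 101 109]
 [ 93 101 109]
 [ 94 102 109]
 [ 94 102 110]]
```

View pics/d.png

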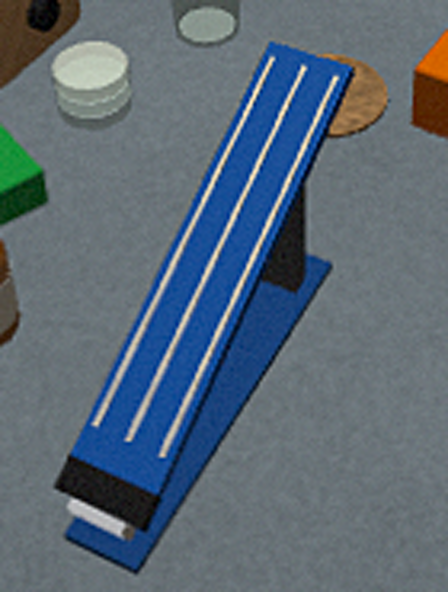

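```bash
cat >> h.py <<'E'
s25,c25=np.sin(np.radians(25)),np.cos(np.radians(25))
BU=np.array([.484,.273,.109])               # board upper-face centre on the stand
yaw=np.radians(-86.62)
def boardR(yaw,pitch):                       # pitch: elevation of head
    e=np.array([np.cos(yaw),np.sin(yaw),0]);u=np.array([0,0,1.])
    x=e*np.cos(pitch)+u*np.sin(pitch);z=-e*np.sin(pitch)+u*np.cos(pitch)
    return np.c_[x,np.cross(z,x),z]
def toolR(yaw,pitch,alpha,sgn):
    """tool z lies in the board's xz plane; alpha=0 -> -z_b, positive tilts it towards the foot; jaws along y_b"""
    B=boardR(yaw,pitch);z=-np.cos(alpha)*B[:,2]-np.sin(alpha)*B[:,0];y=sgn*B[:,1]
    return np.c_[np.cross(y,z),y,z]
KM=np.array([.6508,-.1845,0]);wx=np.array([.99834,-.0576,0]);wy=np.array([.0576,.99834,0]);WY=.1695  # kerb inner mid, wall axes, wall distance
E
python3 - <<'E'
from h import *
D=np.diag([1,-1,-1.])
for p in [(.6635,-.222,.25),(.6635,-.222,.055),(.5575,-.003,.055),(.5575,-.003,.25)]: print(p,manip.inverse_kinematics(np.array(p),D))
for al in (25,40,10):
 for sg in (1,-1):
  for a in (0,.04,.07):
   R=toolR(yaw,np.radians(25),np.radians(al),sg);B=boardR(yaw,np.radians(25))
   G=BU+B@[a,0,-.005]; 
   R2=toolR(np.radians(-93.3),np.radians(58),np.radians(al),sg);B2=boardR(np.radians(-93.3),np.radians(58))
   F=KM-.012*wy+[0,0,.003];G2=F+B2@[.15+a,0,.005]
   q=[manip.inverse_kinematics(g+h*np.array([0,0,1])+r[:,2]*.011,r) for g,r in((G,R),(G2,R2)) for h in (0,.1)]
   print(al,sg,a,[None if k is None else np.round(k).astype(int) for k in q])
E
```

```text
(0.6635, -0.222, 0.25) [ 22.892   30.1278 -13.3957  75.3098   6.9033  75.3462 -80.5015]
(0.6635, -0.222, 0.055) [ 21.5601  39.1269 -10.8872  87.0283   8.4032  54.6456 -81.8118]
(0.5575, -0.003, 0.055) [  14.6219   29.3205  -25.3305  107.8247   16.7858   46.5076 -109.5332]
(0.5575, -0.003, 0.25) [  22.2005   18.2366  -34.165    95.6127   10.8157   69.4769 -104.4378]
25 1 0 [array([  5,  34, -54, 105,  33,  57, -59]), array([  7,  27, -55,  99,  24,  66, -52]), array([ 17,  37, -23,  92,  51,  67, -32]), array([ 21,  32, -28,  87,  49,  76, -25])]
25 1 0.04 [array([ 12,  33, -59, 106,  33,  59, -57]), array([ 13,  25, -58, 100,  23,  68, -48]), array([ 21,  35, -25,  91,  51,  70, -28]), array([ 21,  30, -25,  85,  46,  77, -20])]
25 1 0.07 [array([ 18,  33, -63, 107,  34,  61, -55]), array([ 19,  25, -62, 100,  23,  69, -46]), array([ 21,  33, -23,  89,  49,  70, -24]), array([ 20,  28, -23,  83,  45,  78, -16])]
25 -1 0 [array([ 14,  44, -71, 105,  46,  66, 110]), array([ 15,  34, -71,  99,  34,  72, 119]), array([ 43,  56, -71,  91,  80,  96, 137]), array([ 43,  48, -71,  86,  73,  
[... 1987 characters left out ...]
 -68]), array([  6,  29, -60,  96,  35,  83, -59]), array([ 11,  36, -18,  93,  61,  75, -37]), array([ 18,  32, -28,  88,  61,  85, -30])]
10 -1 0 [array([  3,  50, -71,  99,  53,  85, 101]), array([  3,  41, -71,  93,  45,  89, 108]), array([ 32,  55, -60,  93,  84, 100, 130]), array([ 32,  46, -59,  89,  78, 101, 138])]
10 -1 0.04 [array([  7,  46, -71, 101,  51,  83, 105]), array([  8,  37, -71,  95,  42,  88, 113]), array([ 34,  52, -60,  92,  83,  99, 134]), array([ 34,  44, -59,  88,  77, 101, 142])]
10 -1 0.07 [array([ 10,  44, -71, 102,  50,  82, 108]), array([ 11,  35, -71,  96,  41,  88, 116]), array([ 35,  50, -60,  91,  82,  99, 137]), array([ 35,  42, -59,  86,  77, 101, 146])]
```

```bash
python3 - <<'E'
from h import *
D=np.diag([1,-1,-1.])
manip.servo_line(np.array([.171,-.601,.45]),speed=.3)
manip.goto(np.array([.655,-.215,.42]),D)
manip.servo_line(np.array([.655,-.215,.28]),speed=.25)
st=read_state();f=cams.grab_frame('wrist');cv2.imwrite('pics/w1.png',f['pixels'][:,:,::-1])
print(st['time_s'],st['eef_pos'],proj(f,[[.6635,-.222,.107],KM+[0,0,.02]],st))
E
```

```text
4.35 [ 0.6555 -0.2156  0.2816] [[321.4166 167.7493]
 [296.868  163.7924]]
```

View pics/w1.png

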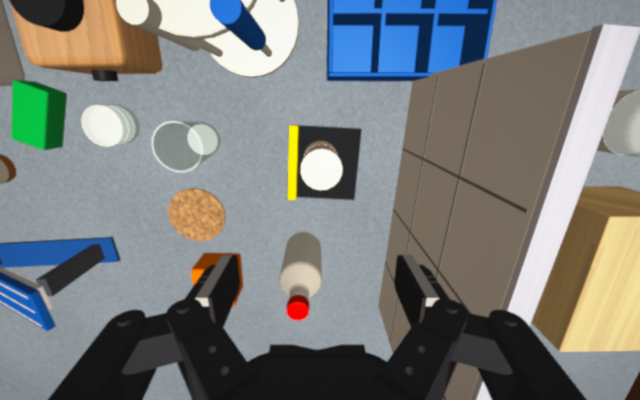

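The wrist view shows the lid at about (321,169), which agrees with the top view's prediction of (321.4,167.7). I'll cross-check the lid, kerb, coaster and mat numerically and then grasp.

```bash
python3 - <<'E'
from h import *
D=np.diag([1,-1,-1.])
st=read_state();f=cams.grab_frame('wrist')
c,_=blob(f,(0,0,190),(180,40,255),(295,145,345,192)); (u,v),r=cv2.minEnclosingCircle(c)
P=cast(f,[(u,v)],.107,st)[0];print('lid',u,v,r,P,np.ptp(cast(f,c,.107,st),axis=0))
c,_=blob(f,(22,150,60),(40,255,255),(280,115,305,205));Q=cast(f,c,.02,st)
r=cv2.minAreaRect(Q[:,:2].astype(np.float32)*1000);print('kerb',r,cv2.boxPoints(r))
c,_=blob(f,(5,60,60),(25,220,255),(160,180,232,245)); (u,v),r=cv2.minEnclosingCircle(c)
print('cork',cast(f,[(u,v)],.005,st),np.ptp(cast(f,c,.005,st),axis=0))
print('wall foot',cast(f,[(411,77),(379.5,305)],0,st),'wall top',cast(f,[(591,31)],.29,st),'mat',cast(f,[(361,128),(354,199)],.003,st))
T=np.array([(.6634+P[0])/2,(-.222+P[1])/2,0]);print(T)
manip.goto(T+[0,0,.16],D)
manip.servo_line(T+[0,0,.055],speed=.12)
grasp(40);s=read_state();print(s['time_s'],s['finger_gap'],s['ft_force'],s['eef_pos'])
manip.servo_line(T+[0,0,.065],speed=.05)
s=read_state();print(s['finger_gap'],s['ft_force'])
manip.servo_line(T+[0,0,.22],speed=.2)
s=read_state();print(s['time_s'],s['finger_gap'],s['ft_force'])
f=cams.grab_frame('side');cv2.imwrite('pics/s2.png',f['pixels'][:,:,::-1])
E
```

```text
lid 321.0 169.5 20.88669776916504 [ 0.6617 -0.2214  0.107 ] [0.0535 0.0516 0.    ]
kerb ((650.9625854492188, -178.1678924560547), (15.834314346313477, 118.16903686523438), 87.02134704589844) [[ 591.5465 -183.0041]
 [ 709.5559 -189.1446]
 [ 710.3787 -173.3317]
 [ 592.3693 -167.1912]]
cork [[ 0.5575 -0.0044  0.005 ]] [0.0966 0.0986 0.    ]
wall foot [[ 0.7806 -0.3586  0.    ]
 [ 0.3607 -0.3424  0.    ]] wall top [[ 0.7771 -0.3596  0.29  ]] mat [[ 0.7056 -0.2863  0.003 ]
 [ 0.5865 -0.2805  0.003 ]]
[ 0.6626 -0.2217  0.    ]
6.4333 0.05308703897620821 [-0.2372  0.7229  5.3309] [ 0.6632 -0.2217  0.056 ]
0.053088074388663 [ 0.9917  0.2791 -2.9526]
7.7083 0.05300133683624308 [-1.2969  0.4728 -2.3885]
```

View pics/s2.png

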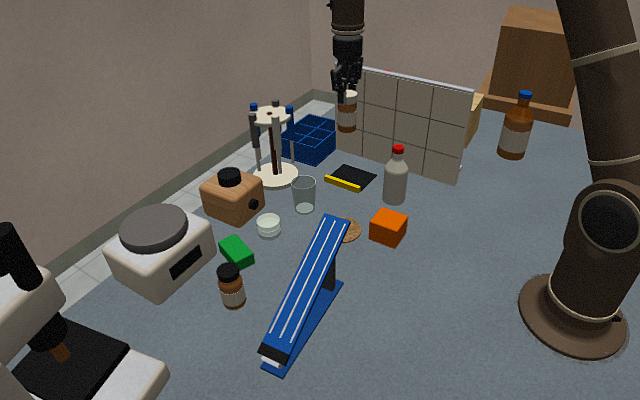

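The jar is held: gap 53 mm, about 2.5 N of weight. Next I'll carry it to the coaster.

```bash
python3 - <<'E'
from h import *
C=np.array([.5575,-.0038,0])
manip.servo_line(C+[0,0,.22],speed=.25)
manip.servo_line(C+[0,0,.075],speed=.15)
s=read_state();f0=np.array(s['ft_force']);print(s['time_s'],s['eef_pos'],f0)
z=.066
while z>.05:
    manip.servo_line(C+[0,0,z],speed=.04);s=read_state();df=s['ft_force']-f0;print(z,s['eef_pos'][2],df)
    if df[2]>1.5: break
    z-=.003 if z>.06 else .0012
ungrasp();s=read_state();print(s['time_s'],s['finger_gap'])
manip.servo_line(C+[0,0,.2],speed=.2)
f=cams.grab_frame('top');c,_=blob(f,(0,0,140),(180,40,255),(310,190,360,240));
cv2.imwrite('pics/t3.png',f['pixels'][:,:,::-1]);f=cams.grab_frame('side');cv2.imwrite('pics/s3.png',f['pixels'][:,:,::-1])
E
```

```text
9.9917 [ 0.5582 -0.0038  0.0758] [ 0.1151  1.1197 -1.9708]
0.066 0.0658495329088706 [ 0.2093 -0.4907 -1.8877]
0.063 0.06282479563417007 [-0.3787 -1.0507 -0.4321]
0.06 0.059767075645041745 [-0.043  -0.5625 -0.9908]
0.0588 0.058753632067275144 [-0.5964 -0.3032 -0.7265]
0.0576 0.057969826868603774 [ 0.3279 -0.8503  3.7407]
11.8 0.08577006589396487Traceback (most recent call last):
  File "<stdin>", line 13, in <module>
  File "h.py", line 31, in blob
    return max(cs,key=cv2.contourArea)[:,0,:].astype(np.float32),k
           ~~~^^^^^^^^^^^^^^^^^^^^^^^^
ValueError: max() iterable argument is empty
```

```bash
python3 - <<'E'
from h import *
R=toolR(yaw,np.radians(25),np.radians(25),1);B=boardR(yaw,np.radians(25))
G=BU+B@[.04,0,-.005]+R[:,2]*.011
manip.servo_line(np.array([.5575,-.0038,.3]),speed=.3)
manip.goto(G+[0,0,.16],R)
st=read_state();print(st['time_s'],st['eef_pos'],G,R)
f=cams.grab_frame('wrist');cv2.imwrite('pics/w4.png',f['pixels'][:,:,::-1])
c=[proj(f,BU+B@[a,b,0],st)[0] for a in(-.15,.15) for b in(-.029,.029)];print(c)
f=cams.grab_frame('top');cv2.imwrite('pics/t4.png',f['pixels'][:,:,::-1]);f=cams.grab_frame('side');cv2.imwrite('pics/s4.png',f['pixels'][:,:,::-1])
E
```

```text
14.1833 [0.4866 0.2333 0.2693] [0.4863 0.2347 0.1104] [[-0.059   0.9983  0.    ]
 [ 0.9983  0.059   0.    ]
 [ 0.     -0.     -1.    ]]
[array([293.8423,  27.4353]), array([340.2816,  27.2808]), array([291.8243, 273.0638]), array([342.9784, 273.0292])]
```

View pics/w4.png

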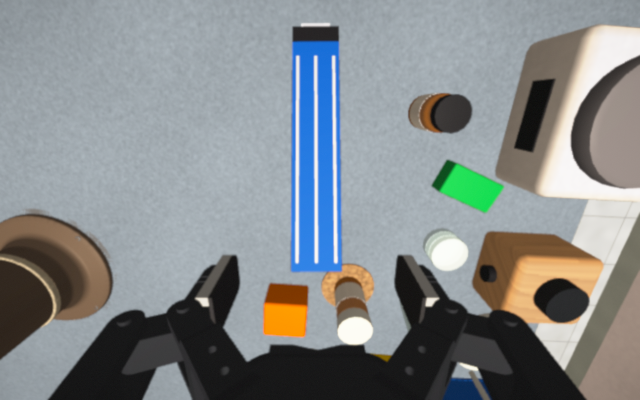

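View pics/t4.png

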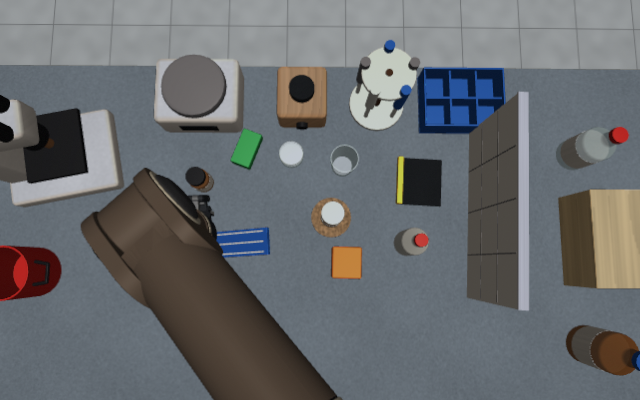

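View pics/s4.png

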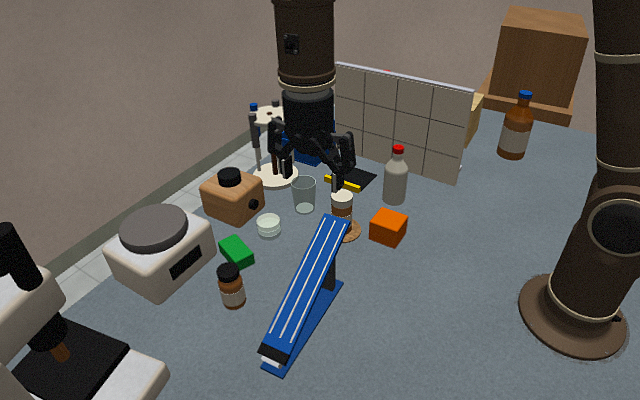

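```bash
python3 - <<'E'
from h import *
f=cams.grab_frame('top');c,_=blob(f,(0,0,120),(180,40,255),(318,196,348,228));(u,v),r=cv2.minEnclosingCircle(c);print('jar',cast(f,[(u,v)],.112),np.ptp(cast(f,c,.112),axis=0))
R=toolR(yaw,np.radians(25),np.radians(25),1);B=boardR(yaw,np.radians(25))
G=BU+B@[.04,0,-.005]+R[:,2]*.011
manip.servo_line(G,speed=.12)
s=read_state();print(s['eef_pos'],s['ft_force'])
grasp(80);s=read_state();print(s['time_s'],s['finger_gap'],s['ft_force'],s['eef_pos'])
manip.servo_line(G+[0,0,.03],speed=.04)
s=read_state();print(s['finger_gap'],s['ft_force'],s['torque'])
manip.servo_line(G+[0,0,.2],speed=.2)
s=read_state();print(s['time_s'],s['finger_gap'],s['ft_force'],s['torque'],s['eef_pos'])
f=cams.grab_frame('wrist');cv2.imwrite('pics/w5.png',f['pixels'][:,:,::-1])
f=cams.grab_frame('side');cv2.imwrite('pics/s5.png',f['pixels'][:,:,::-1])
E
```

```text
jar [[ 0.5571 -0.0033  0.112 ]] [0.0526 0.0524 0.    ]
[0.4867 0.235  0.1111] [ 0.3415  0.5432 -0.2727]
16.6333 1.1024356184604129e-06 [-0.5394 -0.0486 -0.0929] [0.4862 0.2347 0.1103]
-4.058092566078428e-05 [-0.4471  0.2392 -0.3876] [ 0.0041  0.0394 -0.    ]
18.5333 0.0004904645728952192 [ 0.0548 -0.0394 -0.3813] [-0.0567  0.0613 -0.0054] [0.4858 0.2342 0.3092]
```

View pics/w5.png

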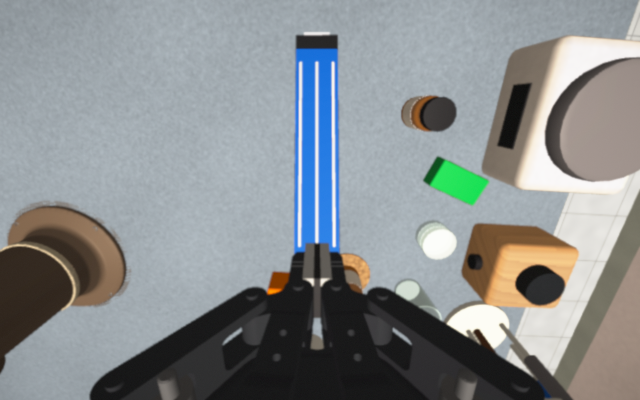

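View pics/s5.png

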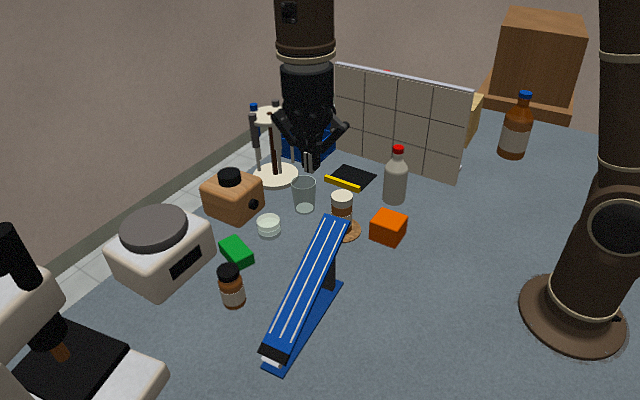

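```bash
python3 - <<'E'
from h import *
s=read_state();print(s['eef_pos'],s['tcp_rot'],s['joint_pos'])
B=boardR(yaw,np.radians(25))
for n in('side','top','wrist'):
    f=cams.grab_frame(n);st=s if n=='wrist' else None
    print(n,proj(f,[s['eef_pos'],s['eef_pos']+np.array([0,0,-.008])],st),'board corners',proj(f,[BU+B@[a,b,0] for a in(-.15,.15) for b in(-.029,.029)],st).tolist())
    cv2.imwrite(f'pics/{n}6.png',f['pixels'][:,:,::-1])
E
```

```text
[0.4858 0.2343 0.309 ] [[-0.059   0.9983 -0.0021]
 [ 0.9983  0.059  -0.0008]
 [-0.0007 -0.0022 -1.    ]] [  6.3188  16.5074 -46.6832  92.0772  12.2153  76.8527 -38.6222]
side [[311.7857 184.5807]
 [311.9509 188.5074]] board corners [[283.5844715175636, 363.67436386604277], [256.207225571413, 350.4704479940096], [349.9710217038783, 219.42471134897113], [324.22034598743846, 211.50201090759083]]
top [[208.4054 240.2083]
 [209.3294 240.3987]] board corners [[158.76387612403343, 261.2395650320182], [158.420925758317, 236.8168700326619], [268.5435946684481, 253.92075148041587], [267.34665010132505, 226.61051431545255]]
wrist [[317.5237 234.7325]
 [317.5265 229.7215]] board corners [[297.3489452561134, 35.847498858807256], [339.1768145854541, 35.89303856520053], [294.9609285081121, 255.67843864984238], [340.6013067594453, 255.80899192102754]]
```

View pics/top6.png

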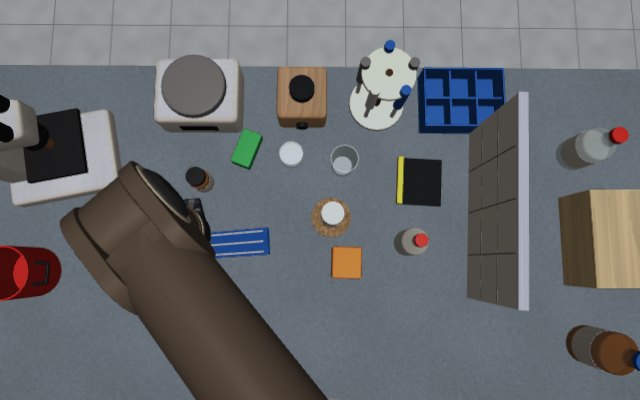

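```bash
python3 - <<'E'
from h import *
print(manip.tip_extent)
a=cv2.imread('pics/side6.png')[100:230,240:400];b=cv2.imread('pics/wrist6.png')[190:320,237:397]
cv2.imwrite('pics/z6.png',np.hstack([cv2.resize(i,None,fx=2.5,fy=4,interpolation=cv2.INTER_CUBIC) for i in(a,b)]))
E
```

```text
0.008
```

View pics/z6.png

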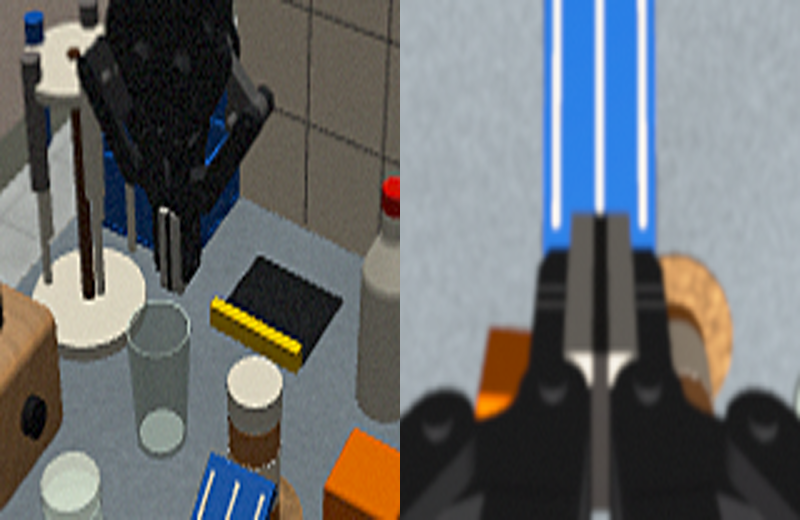

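```bash
python3 - <<'E'
from h import *
s=read_state();R=np.array(s['tcp_rot']);p=np.array(s['eef_pos'])
f=cams.grab_frame('side');w=cams.grab_frame('wrist')
for d in (.008,-.005,-.015,-.025,-.035):
    print(d,'side',proj(f,[p+R@[x,0,d] for x in(-.011,.011)]).tolist(),'wrist',proj(w,[p+R@[x,0,d] for x in(-.011,.011)],s).tolist())
E
```

```text
0.008 side [[314.86911060009754, 184.92154037383813], [308.5600183585283, 191.73822388642395]] wrist [[317.46607553520073, 243.49601284688316], [317.53992327157124, 215.44195866214733]]
-0.005 side [[314.6238253370665, 178.54106610185556], [308.2374350836596, 185.28776079927476]] wrist [[317.49921530898655, 252.5718000754568], [317.579469901857, 222.97844478782116]]
-0.015 side [[314.4317790393921, 173.53775625447307], [307.9848758663257, 180.22659708182823]] wrist [[317.5277929224772, 260.40116866494367], [317.61374013656905, 229.511215657538]]
-0.025 side [[314.23675286866774, 168.44983677435454], [307.72840603792315, 175.0771764085139]] wrist [[317.55954343008335, 269.1030694146708], [317.65199958956583, 236.80643014585328]]
-0.035 side [[314.0386981411508, 163.27566695919057], [307.4679633421224, 169.8377121556591]] wrist [[317.59502380371214, 278.8312902426548], [317.6949857462737, 245.00543933424046]]
```

Two views agree that the shut fingertips sit about 31 mm behind the reported TCP, where the data sheet puts them 8 mm ahead of it. The tips therefore closed above the board. In the side view they are at row 172, against a predicted 188. In the wrist view they are at row 243, against a predicted 215. The jar must have been held by its lid, which worked. I'll re-grasp using the measured tip position.

```bash
python3 - <<'E'
from h import *
R=toolR(yaw,np.radians(25),np.radians(25),1);B=boardR(yaw,np.radians(25))
M=BU+B@[.04,0,-.005]
ungrasp()
manip.servo_line(M+R[:,2]*-.03,speed=.2)
s=read_state();f=cams.grab_frame('wrist');cv2.imwrite('pics/w7.png',f['pixels'][:,:,::-1])
print(s['time_s'],proj(f,[s['eef_pos']+R@[.011,y,d] for y in (-.0425,.0425) for d in(-.03,-.04,-.05)],s).tolist())
f=cams.grab_frame('side');cv2.imwrite('pics/s7.png',f['pixels'][:,:,::-1])
print(proj(f,[s['eef_pos']+R@[.011,y,d] for y in (-.0425,.0425) for d in(-.03,-.04,-.05)]).tolist())
E
```

```text
20.6083 [[243.21626590368373, 240.61937632208458], [238.52953605686034, 249.3032946928189], [233.2059968502807, 259.17038771705137], [392.2284222834379, 240.7902648270878], [397.0574540682764, 249.4796039697834], [402.54212038454693, 259.3519677061938]]
[[331.31857301686046, 251.9484694493553], [331.28272065888376, 247.87508547436272], [331.24609229950084, 243.7320364442661], [290.6061272388883, 237.82823585220484], [290.2484415266706, 233.8087418844235], [289.8857644965156, 229.724348972999]]
```

View pics/w7.png

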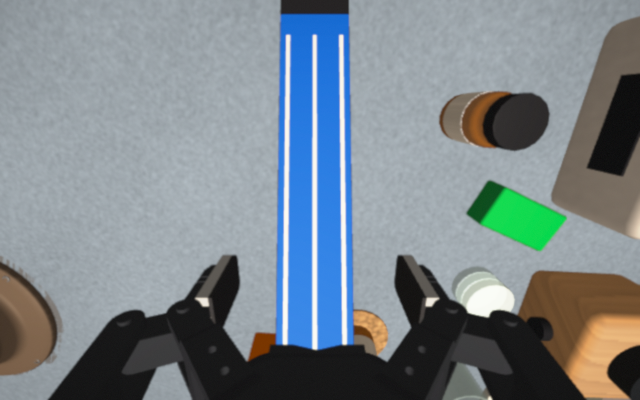

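View pics/s7.png

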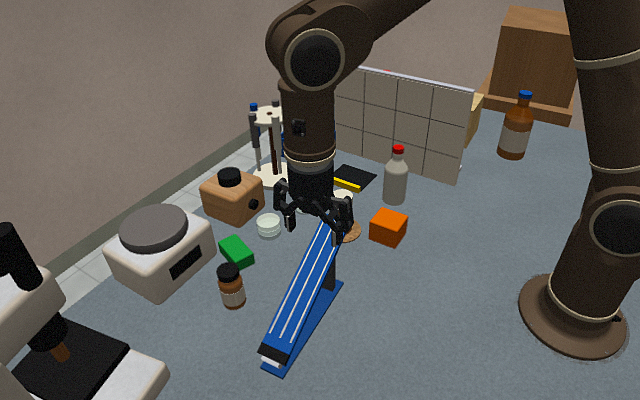

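```bash
python3 - <<'E'
from h import *
R=toolR(yaw,np.radians(25),np.radians(25),1);B=boardR(yaw,np.radians(25))
M=BU+B@[.04,0,-.005]
# ik of the placement
OFF=.052
R2=toolR(np.radians(-93.3),np.radians(58),np.radians(25),1);B2=boardR(np.radians(-93.3),np.radians(58))
G2=KM-.015*wy+[0,0,.003]+B2@[.19,0,.005]
for h in(0,.1,.2):print(G2+R2[:,2]*OFF+[0,0,h],manip.inverse_kinematics(G2+R2[:,2]*OFF+[0,0,h],R2))
T=M+R[:,2]*OFF
manip.servo_line(T,speed=.1)
s=read_state();print(s['eef_pos'],s['ft_force'])
grasp(80);s=read_state();print(s['time_s'],s['finger_gap'],s['ft_force'],s['eef_pos'])
if s['finger_gap']>.04:
    manip.servo_line(T+[0,0,.025],speed=.05)
    s=read_state();print(s['finger_gap'],s['ft_force'],s['torque'])
    manip.servo_line(T+[0,0,.16],speed=.2)
s=read_state();print(s['time_s'],s['finger_gap'],s['ft_force'],s['torque'],s['eef_pos'])
f=cams.grab_frame('wrist');cv2.imwrite('pics/w8.png',f['pixels'][:,:,::-1])
f=cams.grab_frame('side');cv2.imwrite('pics/s8.png',f['pixels'][:,:,::-1])
E
```

```text
[ 0.6428 -0.324   0.1232] [ 21.8198  37.3931 -23.5033  91.7149  53.0909  66.1864 -29.031 ]
[ 0.6428 -0.324   0.2232] [ 24.8693  32.2977 -28.3056  86.5626  50.0357  74.5296 -21.8309]
[ 0.6428 -0.324   0.3232] [ 27.6526  29.0609 -33.3807  78.9986  48.6637  83.8131 -15.0898]
[0.4866 0.2351 0.0699] [ 0.8506 -0.0338  0.2691]
22.05 0.05666020552505935 [-0.8974 -1.6579  5.3762] [0.4867 0.2348 0.0703]
0.056861117843433215 [-0.2238  0.0196 -3.1921] [-0.1186 -0.0042 -0.009 ]
23.525 0.056693611377428774 [-0.2005  0.3176 -4.1477] [-0.1169 -0.0146 -0.0451] [0.4857 0.2341 0.2281]
```

View pics/w8.png

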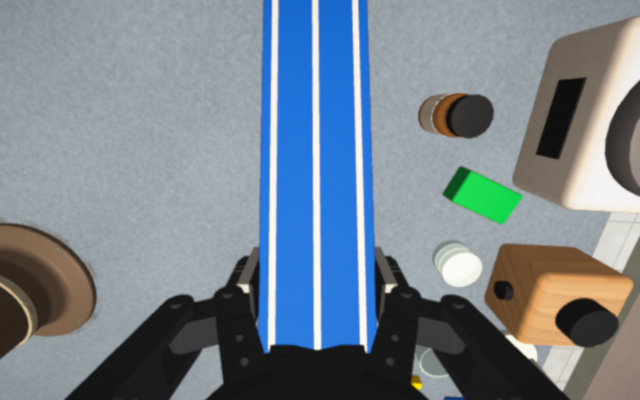

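View pics/s8.png

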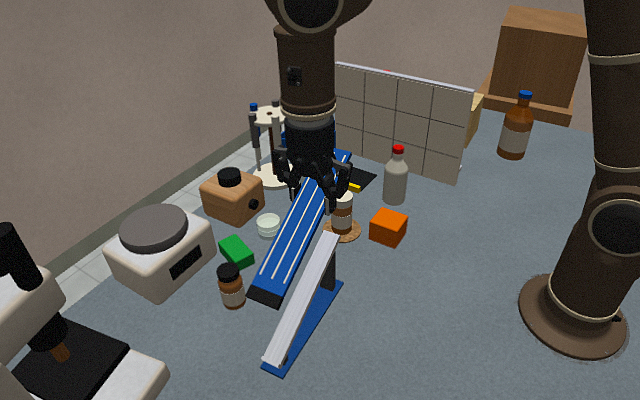

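```bash
cat >> h.py <<'E'
OFF=.052;AG=.04
def tcp_for(foot,yaw,pitch,dz=0):  # foot = underside foot edge middle
    B=boardR(yaw,pitch);R=toolR(yaw,pitch,np.radians(25),1)
    return foot+B@[.15+AG,0,.005]+R[:,2]*OFF,R
def board_from(st):   # corners [upper/under][foot/head][-y/+y]
    Rt=np.array(st['tcp_rot']);a=np.radians(25)
    z=Rt[:,2];y=Rt[:,1];  # z=-c zb - s xb
    x0=np.cross(y,-z)     # xb at alpha=0
    zb=-z*np.cos(a)-x0*np.sin(a);xb=x0*np.cos(a)-z*np.sin(a)
    B=np.c_[xb,y,zb]
    O=np.array(st['eef_pos'])-z*OFF-B@[AG,0,.005]
    return O,B
E
python3 - <<'E'
from h import *
s=read_state();O,B=board_from(s);print(O,B,boardR(yaw,np.radians(25)))
f=cams.grab_frame('side');im=f['pixels'][:,:,::-1].copy()
P=proj(f,[O+B@[a,b,c] for c in(0,.01) for a in(-.15,.15) for b in(-.029,.029)]);print(P.tolist())
k=4;x0,y0=235,130
Z=cv2.resize(im[y0:y0+150+40,x0:x0+130],None,fx=3.1,fy=3.1,interpolation=cv2.INTER_CUBIC)
for p in P: cv2.circle(Z,tuple(int(v) for v in ((p+.5-[x0,y0])*3.1)),2,(0,0,255),-1)
cv2.imwrite('pics/z8.png',Z)
E
```

```text
[0.4835 0.2682 0.2583] [[ 0.0545  0.9983 -0.0226]
 [-0.9043  0.059   0.4229]
 [ 0.4235 -0.0027  0.9059]] [[ 0.0534  0.9983 -0.0249]
 [-0.9047  0.059   0.4219]
 [ 0.4226 -0.      0.9063]]
[[277.90839699880974, 308.10547100689917], [246.91300709220343, 294.7856468017874], [352.99472739326745, 153.67384653832767], [324.3042711081745, 146.8141804761122], [275.8679349641367, 306.2755023934981], [244.5450582118454, 292.83267928134785], [352.12408101229744, 150.35079133741957], [323.1464665504229, 143.51628807724305]]
```

View pics/z8.png

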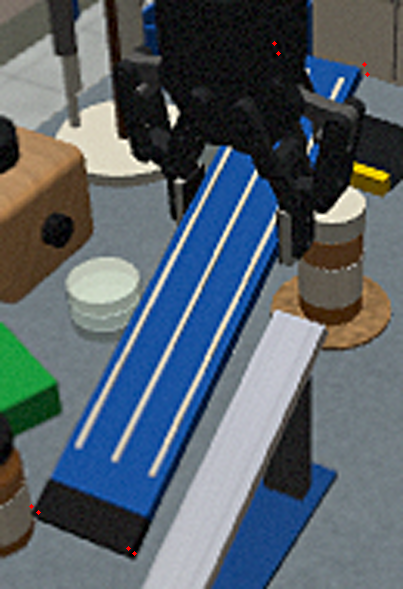

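```bash
sed -i 's/^KM=np.array(\[.6508,-.1845,0\])/KM=np.array([.6508,-.185,0])/' h.py; python3 - <<'E'
from h import *
s=read_state();manip.servo_line(np.array(s['eef_pos'])+[0,0,.09],speed=.25)
yw=np.radians(-93.3);pt=np.radians(68)
foot=KM+wy*-.016
P,R=tcp_for(foot+wy*.01+[0,0,.17],yw,pt)
q=manip.inverse_kinematics(P,R);print(P,q)
for h in (.1,.05,0.0):
    p,_=tcp_for(foot+[0,0,h],yw,pt);print(manip.inverse_kinematics(p,R))
manip.goto(P,R)
s=read_state();print(s['time_s'],s['eef_pos'],s['finger_gap'],s['ft_force'])
O,B=board_from(s)
for n in ('side','top'):
    f=cams.grab_frame(n);im=f['pixels'][:,:,::-1].copy();cv2.imwrite(f'pics/{n}9.png',im)
    print(n,proj(f,[O+B@[a,b,c] for c in(0,.01) for a in(-.15,.15) for b in(-.029,.029)]).round(1).tolist())
E
```

```text
[ 0.6446 -0.2928  0.31  ] [ 17.9966  29.7089 -28.7378  84.2291  55.8303  85.6136 -25.158 ]
[ 17.7355  32.8433 -26.8238  88.7755  57.7224  80.0843 -30.4025]
[ 16.7654  35.5804 -25.3201  91.3205  59.2786  76.7459 -34.5917]
[ 15.6401  38.6815 -23.6221  93.2862  61.0418  73.5515 -38.7427]
26.0583 [ 0.645  -0.2914  0.3102] 0.05654680766401059 [-0.0439 -0.1541 -2.9511]
side [[353.9, 135.3], [335.8, 130.0], [378.9, 20.6], [359.0, 17.8], [352.2, 135.4], [334.0, 130.1], [377.2, 19.8], [357.2, 17.0]]
top [[418.6, 180.8], [419.4, 154.7], [528.8, 155.6], [528.8, 120.3], [414.7, 180.2], [415.5, 154.1], [524.1, 154.7], [524.1, 119.3]]
```

View pics/side9.png

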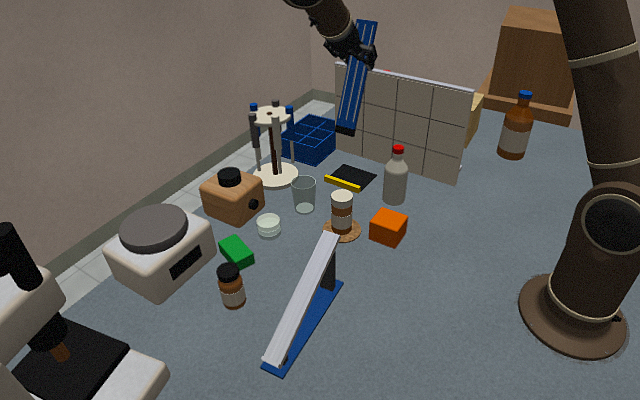

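View pics/top9.png

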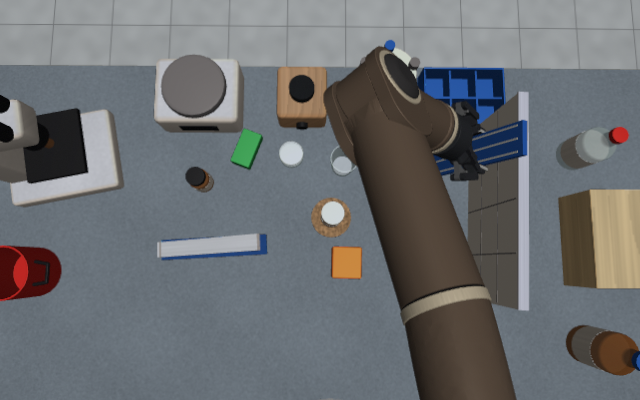

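The board is held as predicted. In the side view its foot corners are at about (354,136) and (336,130), and in the top view its head is at (526,121–155), both within 2 px of prediction. I'll lower it under force guard.

```bash
python3 - <<'E'
from h import *
yw=np.radians(-93.3);pt=np.radians(68);foot=KM+wy*-.016
g=lambda h:tcp_for(foot+[0,0,h],yw,pt)[0]
manip.servo_line(g(.17),speed=.1)
manip.servo_line(g(.03),speed=.12)
manip.pause(.2)
s=read_state();f0=np.array(s['ft_force']);print(s['time_s'],f0)
h=.022
while h>-.012:
    manip.servo_line(g(h),speed=.04);s=read_state();d=s['ft_force']-f0;print(round(h,4),d,s['eef_pos']-g(h))
    if d[2]>1.8 or abs(d[1])>4: 
        manip.pause(.15);d=read_state()['ft_force']-f0;print('re',d)
        if d[2]>1.5 or abs(d[1])>3:break
    h-=.004 if h>.008 else .0012
O,B=board_from(s)
print(s['time_s'],h)
f=cams.grab_frame('side');im=f['pixels'][:,:,::-1];cv2.imwrite('pics/s10.png',cv2.resize(im[60:210,300:440],None,fx=4,fy=4,interpolation=cv2.INTER_CUBIC))
print((proj(f,[O+B@[a,b,c] for c in(0,.01) for a in(-.15,.15) for b in(-.029,.029)])*4-[1200,240]).round().tolist())
E
```

```text
27.925 [-0.2074  1.1295 -2.7831]
0.022 [-0.5197 -0.5262  0.1416] [-0.0003  0.     -0.0006]
0.018 [ 0.0392 -0.9658  0.1295] [-0.0002  0.     -0.0004]
0.014 [ 0.6084 -1.3797 -0.4103] [-0.0002  0.     -0.0004]
0.01 [-0.4546 -1.0715 -0.0134] [-0.0002  0.     -0.0004]
0.006 [-0.2467 -0.9954  0.4338] [ 0.0001 -0.0001 -0.0001]
0.0048 [-0.6517 -1.7535  5.2802] [ 0.     -0.0006  0.0008]
re [-0.2539 -1.6336  5.5505]
29.525 0.004799999999999999
[[219.0, 493.0], [152.0, 470.0], [311.0, 84.0], [239.0, 68.0], [212.0, 495.0], [146.0, 471.0], [305.0, 83.0], [232.0, 67.0]]
```

View pics/s10.png

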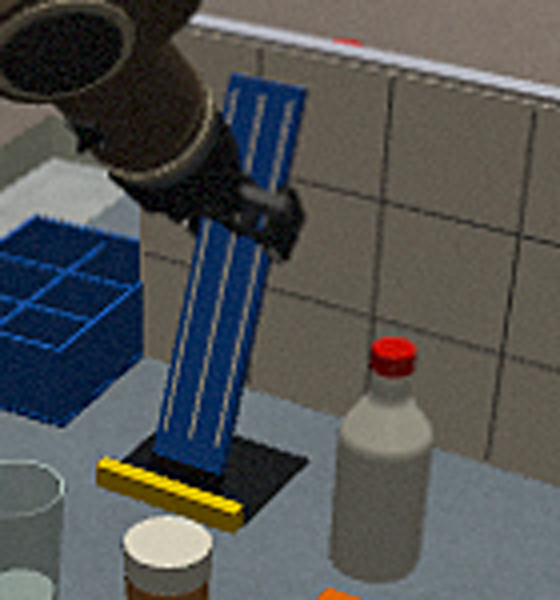

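```bash
python3 - <<'E'
from h import *
yw=np.radians(-93.3);foot=KM+wy*-.016+[0,0,.0052]
f0=np.array([-.4,.2,-2.8])
p=67.
while p>55:
    P,R=tcp_for(foot,yw,np.radians(p))
    manip.servo_line(P,speed=.04,frame=R);s=read_state();d=s['ft_force']-f0
    print(p,d,(s['eef_pos']-P)*1000,s['torque'])
    if p<63 and d[1]>2.0: break
    if np.linalg.norm(d)>10: print('stop');break
    p-=1 if p>62.5 else .35
print(s['time_s'],p,s['finger_gap'])
O,B=board_from(s)
f=cams.grab_frame('side');im=f['pixels'][:,:,::-1];cv2.imwrite('pics/s11.png',cv2.resize(im[60:210,300:440],None,fx=4,fy=4,interpolation=cv2.INTER_CUBIC))
print((proj(f,[O+B@[a,b,c] for c in(0,.01) for a in(-.15,.15) for b in(-.029,.029)])*4-[1200,240]).round().tolist())
for a in(-.15,.15):
    q=O+B@[a,0,0]-KM;print(q@wx,q@wy,q[2])
E
```

```text
67.0 [ 0.7136 -2.0687  6.045 ] [ 0.0398 -0.5785  0.3408] [ 0.0324 -0.0855 -0.009 ]
66.0 [ 1.1023 -3.2495  6.5443] [ 0.0745 -0.3955  0.2877] [-0.1762 -0.1155 -0.0054]
65.0 [ 0.7198 -2.4562  7.1395] [ 0.0998 -0.1591  0.2028] [-0.2028 -0.156   0.0177]
64.0 [ 0.4834 -2.5877  5.3484] [ 0.0498 -0.0278  0.1045] [-0.1551 -0.1932  0.0164]
63.0 [ 0.5954 -1.5921  6.947 ] [ 0.0243  0.1299 -0.0283] [-0.0666 -0.1782  0.0103]
62.0 [ 0.9687 -2.7818  6.1657] [-0.0533  0.2128 -0.2235] [ 0.1059 -0.2138  0.0129]
61.65 [ 1.2624 -1.9791  5.6995] [ 0.0499  0.2693 -0.1499] [ 0.12   -0.2573 -0.0069]
61.3 [ 0.9618 -1.2775  4.6784] [-0.0133  0.1119 -0.2255] [ 0.2399 -0.339   0.0895]
60.949999999999996 [ 1.1102 -2.2301  3.7871] [-0.0383  0.0981 -0.2433] [ 0.3646 -0.4041  0.04  ]
60.599999999999994 [ 0.9919 -1.9766  3.8462] [-0.0421  0.0598 -0.2277] [ 0.4737 -0.3533 -0.0183]
60.24999999999999 [ 0.8712 -0.1879  2.9769] [-0.0812  0.0766 -0.2357] [ 0.53   -0.3451  0.0181]
59.89999999999999 [ 1.2989 -1.1177  2.8402] [-0.0909  0.0162 -0.2011] [ 0.5969 -0.2384  0.0723]
59.54999999999999 [ 0.6938 -0.0799  2.3233] [-0.1709 -0.0418 -0.1975] [ 0.6403 -0.2007  0.01  ]
59.19999999999999 [0.4624 1.1696 3.9179] [0.0675 0.3074 0.0278] [ 0.6908  0.0495 -0.0054]
58.84999999999999 [-1.7417  4.1738  7.1792] [0.2297 1.2511 0.4143] [ 0.7309  0.3323 -0.1419]
33.475 58.84999999999999 0.05623294039296784
[[217.0, 494.0], [151.0, 471.0], [337.0, 95.0], [266.0, 79.0], [212.0, 494.0], [145.0, 470.0], [332.0, 92.0], [260.0, 76.0]]
4.5422233044003386e-05 -0.014612286192562728 0.005740902864972253
0.00017952540778096529 -0.17006051784371412 0.26232586296962945
```

View pics/s11.png

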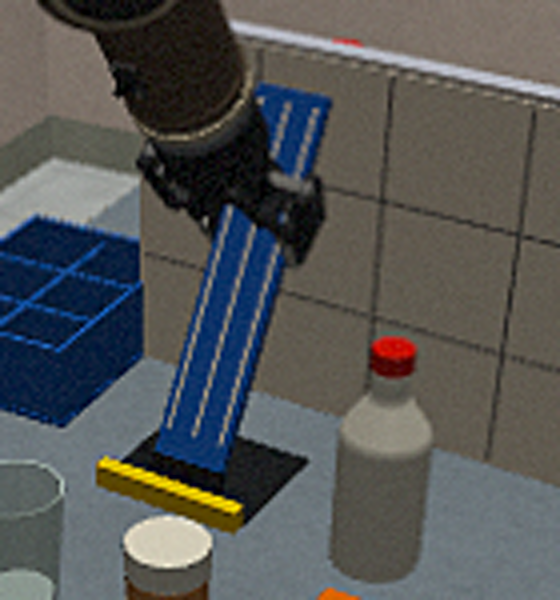

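```bash
python3 - <<'E'
from h import *
yw=np.radians(-93.3);foot=KM+wy*-.016+[0,0,.0052]
P,R=tcp_for(foot,yw,np.radians(59.1));manip.servo_line(P,speed=.04,frame=R);manip.pause(.2);print(read_state()['ft_force'])
ungrasp();s=read_state();print(s['time_s'],s['finger_gap'],s['ft_force'])
manip.pause(.3)
f=cams.grab_frame('side');im=f['pixels'][:,:,::-1];cv2.imwrite('pics/s12.png',cv2.resize(im[60:210,300:440],None,fx=4,fy=4,interpolation=cv2.INTER_CUBIC))
print(read_state()['ft_force'])
E
```

```text
[-1.2301  3.9967  4.4316]
34.375 0.08515407115218926 [-1.0548 -0.5537 -0.2754]
[-0.2663 -0.2619  0.1758]
```

View pics/s12.png

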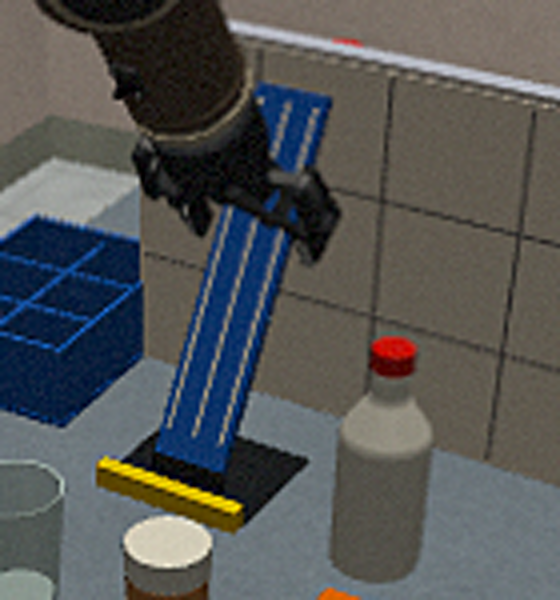

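Released, and the board has not moved: its head is at (260–330, 85–100) in the zoomed picture, as before. I'll retreat along the tool axis and check.

```bash
python3 - <<'E'
from h import *
s=read_state();p=np.array(s['eef_pos']);z=np.array(s['tcp_rot'])[:,2]
manip.servo_line(p-z*.10,speed=.1)
manip.servo_line(p-z*.14+[0,.04,.12],speed=.2)
manip.pause(.2)
s=read_state();print(s['time_s'],s['eef_pos'])
f=cams.grab_frame('wrist');cv2.imwrite('pics/w13.png',f['pixels'][:,:,::-1])
g=cams.grab_frame('side');im=g['pixels'][:,:,::-1];cv2.imwrite('pics/s13.png',cv2.resize(im[60:210,300:440],None,fx=4,fy=4,interpolation=cv2.INTER_CUBIC))
O=KM+wy*-.016+[0,0,.003];B=boardR(np.radians(-93.3),np.radians(59.2))
C=[O+B@[a,b,c] for c in(0,.01) for a in(0,.02,.3) for b in(-.029,.029)]
print(proj(f,C,s).round(1).tolist());print((proj(g,C)*4-[1200,240]).round().tolist())
E
```

```text
37.05 [ 0.647  -0.2055  0.3624]
[[299.6, 17.3], [339.3, 17.4], [299.5, 30.0], [339.4, 30.1], [297.4, 223.6], [340.7, 223.7], [299.2, 12.0], [339.9, 12.1], [299.0, 24.9], [340.0, 25.0], [296.9, 223.4], [341.4, 223.6]]
[[218.0, 497.0], [152.0, 473.0], [226.0, 471.0], [159.0, 448.0], [337.0, 97.0], [266.0, 81.0], [213.0, 496.0], [146.0, 473.0], [220.0, 470.0], [153.0, 447.0], [331.0, 94.0], [260.0, 78.0]]
```

View pics/w13.png

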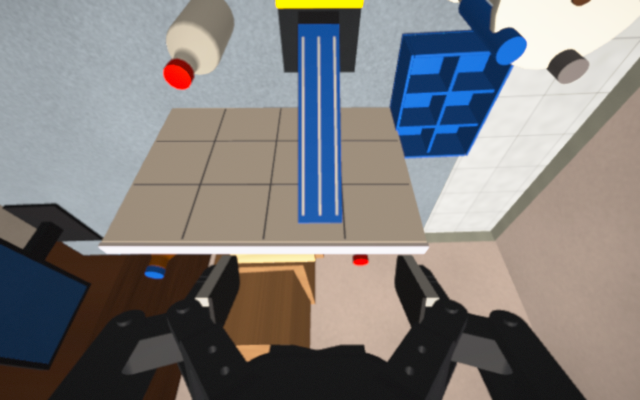

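View pics/s13.png

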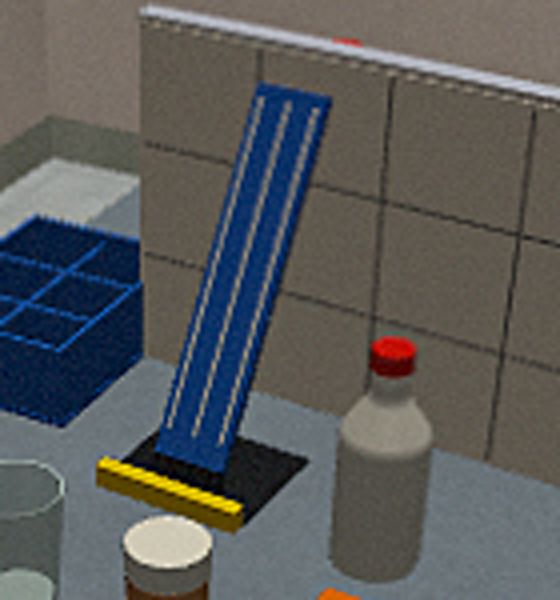

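```bash
python3 - <<'E'
from h import *
s=read_state();f=cams.grab_frame('wrist')
print(hsv(f)[0:40:2,310].tolist())
m=cv2.inRange(hsv(f),np.array((100,120,60)),np.array((125,255,255)))
r=np.where(m[0:60,318-12])[0];print('blue starts row',r.min())
for y in (r.min()-.5,): # on the upper face line 20 mm from foot: z = .003+.02*cos+.01*sin
    z=.003+.02*np.sin(np.radians(59.2))+.01*np.cos(np.radians(59.2));Q=cast(f,[(320,y)],z,s)[0]-KM
    b=boardR(np.radians(-93.3),np.radians(59.2));print('foot y in mat',Q@wy-(b@[.02,0,.01])@wy,'x',Q@wx)
t=cams.grab_frame('top');c,_=blob(t,(0,0,120),(180,40,255),(318,196,348,228));(u,v),_=cv2.minEnclosingCircle(c);print('jar',cast(t,[(u,v)],.112))
cv2.imwrite('pics/t14.png',t['pixels'][:,:,::-1])
m=cv2.inRange(hsv(f),np.array((100,120,60)),np.array((125,255,255)))[100:215,290:350]
for y in (0,110):
    r=np.where(m[y])[0]+290;print(y+100,r.min(),r.max())
E
```

```text
[[30, 255, 253], [30, 255, 253], [30, 255, 253], [29, 255, 253], [25, 255, 193], [23, 23, 45], [15, 17, 30], [165, 17, 30], [0, 17, 30], [165, 17, 30], [0, 9, 30], [120, 31, 33], [108, 203, 128], [107, 223, 157], [107, 223, 157], [106, 224, 157], [106, 224, 157], [106, 224, 157], [107, 223, 158], [107, 220, 158]]
blue starts row 24
foot y in mat -0.013939156067503483 x 0.0011205847597234662
jar [[ 0.5571 -0.0033  0.112 ]]
100 298 339
210 298 341
```

View pics/t14.png

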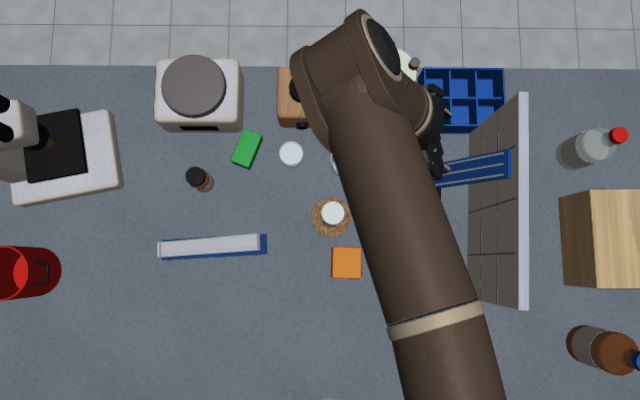

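The top view shows the jar lid at (333,213), centred on the coaster. The board's head is at the wall (511, 151–178), and the bystanders in view have not moved. Signing off.

```bash
python3 -c "
from h import *
print(read_state()['time_s']);print(manip.sign_off())"
```

```text
37.25
the job is handed in; nothing more can be done
None
```

The jar is on the coaster and the board leans on the wall behind the kerb. I released both and signed off at 37.3 s of the 64 s allowed; no verdict is reported.

**Last checks**
- **Jar:** it stands upright, and its lid is about 1 mm from the coaster centre in the top view.
- **Board:** the foot is 14–16 mm from the kerb and about 1 mm from mid-mat. It leans about 31° from vertical and looked square in the wrist view. It did not visibly shift when I let go.
- **Forces:** while setting the board down, the wrist force changed by less than 9 N from its reading in free air. I had no direct reading of the wall or mat contact force.
- **Bystanders:** none looked moved in the last views. The arm hid the beaker in the final top picture, so I last saw it clear of the arm in the side view while the board was above the mat, before I lowered it.

**What disagreed or failed**
- **Fingertips:** they were about 31 mm behind the reported TCP when shut, but the data sheet puts them 8 mm ahead of it. My first board grasp closed on air because of this. I measured the tips in two views and re-grasped successfully. The jar was probably held by its lid for the same reason.
- **Mat contact:** it came about 2 mm earlier than computed, within the calibration error.
- **Picture script:** one check after placing the jar failed because the arm blocked the top view. I repeated it later.

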